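# Re-zero the coffee grinder after cleaning its burrs

## Task

The coffee grinder's burrs have just been cleaned and its setting must be found again. Stand the sugar jar with the blue lid, which is in the way of the grinder's lever, upright in the middle of the round cork coaster; then draw the lever's spring index pin, swing the lever clockwise (finer) until you feel the burrs touch and stop it, back off to the third hole from there (the first hole the pin can drop into counts as one) and let the pin drop fully home in it. Do not force the lever against the burrs or tip the jar, and disturb nothing else on the worktop.

Things in the scene. Friction and masses are not known exactly. Their poses are not given: they have to be found in the camera images.
- grinder: coffee grinder, dark red round housing fixed to the worktop, foot 160 mm wide; origin on the worktop under its upright axis, own -x towards its chute. The collar (top 135 mm, throat ring in the middle 143 mm) and its lever turn about this axis on the index plate; the burrs stop them on the clockwise side, at an angle not known beforehand, felt as a firm, slightly springy stop
- index_plate: fixed round grey metal plate on top of the grinder, 200 mm wide, upper face 120 mm above the worktop; origin on the worktop on the grinder's axis. 24 brass-bushed holes, 10.5 mm wide, 15 degrees apart, on a circle of 85 mm radius; the pin starts in the one towards the plate's own -x
- grind_lever (a joint): steel lever: angle about the grinder's axis, rad, 0 at the pin's starting hole, growing counter-clockwise from above (coarser); holes at multiples of 0.2618. Flat bar 22 mm wide, top 136 mm above the worktop, out to 110 mm from the axis, then a 10 mm rod at 131 mm height to a ball 175 mm out. Turns easily (1 N at the knob) and stays where left; 1 mm of play when pinned
- index_pin (a joint): spring index pin on the lever, m: 0 fully home, growing as it is drawn straight up, to 0.014; its tip clears the plate from 0.008, and rides on the plate if let down between holes. The spring pulls it down with 3 N when home, 8 N fully drawn
- index_knob (a point): centre of the pin's round black knob with a red band, 26 mm across, 27 mm high, on the lever 85 mm from the axis; 165 mm above the worktop when the pin is home, rises with the pin. Under it a barrel 17 mm across stands on the bar, so that fingertips have 15 mm of room between knob and bar
- sugar_mid (a point): sugar jar, clear glass with a blue lid and pale contents, 56 mm wide, 142 mm tall, 0.15 to 0.35 kg, point on its axis at half height (71 mm above its foot). It stands in the swing of the lever's rod, on the clockwise side; grip it round its upper half
- coaster_top (a point): round cork coaster, fixed, 110 mm wide, 5 mm thick; point at the centre of its upper face
- vanilla_bottle_mid (a point): bystander: small dark brown bottle, 40 mm wide, 102 mm tall; point at half its height
- coffee_jar_mid (a point): bystander: coffee jar with white lid, 64 mm wide, 100 mm tall; point at half its height
- cream_bottle_mid (a point): bystander: white and blue bottle with blue cap, 47x59 mm, 178 mm tall; point at half its height
- coffee_jar_b_mid (a point): bystander: coffee jar with red lid, 72 mm wide, 115 mm tall; point at half its height
- jar_blue: bystander: empty clear jar with a grey-blue lid, 71 mm wide, 110 mm tall; origin under its centre
- teaspoon: bystander: teaspoon lying flat, 130 mm along its own x; origin under its middle
- citrus_juicer: bystander: lilac plastic citrus juicer, 94 mm wide, 118 mm tall; origin under its centre
- hopper: bystander: the grinder's clear bean hopper, taken off and standing upside down, 116 mm wide, 125 mm tall; origin under its centre
- brush: bystander: flat cleaning brush lying down, about 200 mm along its own x, 42 mm wide, 20 mm high; origin under it near its middle

How it is judged:
By the outcome, as a careful person would: the job done as asked, in the order asked, and still so for the second after the job is handed in, with the robot touching nothing.
It also fails if it takes over 69 s, if anything falls off the work surface, if the arm or the gripper's body presses on something with over 40 N, if the wrist force passes 120 N, or if a joint passes its speed limit or range.

## Robot

A 6-joint arm with a two-finger parallel gripper is mounted at the origin on a cart in front of the work surface, level with it; the furniture and walls round the work are solid. World frame = base frame: x ahead of the robot, y to its left, z up, the work surface at z = 0. Lengths are in mm, angles in degrees, forces in N, time in s.
With the tool pointing down it reaches from about 350 to 725 mm from the base axis. Payload 6 kg.
Tool frame: the origin (TCP) lies midway between the tips of the shut fingers; the grasp point (between the pads) lies 19 mm behind it; y points along the fingers, z is the direction in which the jaws open and shut, and the axes are right-handed (so a half turn about y gives the same grasp; the last joint's range is limited). The gripper opens to 85 mm and grips with 20 to 120 N. Pads are 22 mm wide; open, the fingers measure 114 mm over their backs; the gripper's body (76 mm by 85 mm) begins 54 mm behind the grasp point. The pads swing forward as they close: fully open they stand 13 mm farther back than shut.
Start: joints at [-44.307, 2.303, 4.859, 0, -92.561, -19.12], TCP at [268.415, -536.588, 231.261] pointing down, gripper open.
Joint ranges: [-146.85, 146.85], [-73.84, 115.35], [-62.03, 85.46], [-188.31, 113.3], [-161.28, -10.13], [-171.36, 171.36]. Speed limits (degrees/s): [147.25, 147.25, 172.46, 180, 180, 180].

## Interface

Orientations are given as [roll, pitch, yaw] about the fixed x, y, z axes, in that order (R = Rz(yaw) Ry(pitch) Rx(roll)).
In Python, from plant import bot gives the robot as it stands.
- The arm moves only by the tool move_arm, never from a script. Its argument "series" is a list of rows, each a list of 7 numbers: the turn, a rotation vector about the world's x, y, z in units of 5 degrees (1.0 is 5 degrees), then the shift along the world's x, y, z in units of 30 mm (1.0 is 30 mm), then the opening, from 0 (shut) to 1 (fully open). In form: [[rx, ry, rz, tx, ty, tz, grip], ...]. A call has 1 to 8 rows; each row is the pose to reach, as a shift and turn from the pose commanded when the call began; what a row does not reach only later rows make up. A row lasts 1/12 s, in which the tool goes at most 41.7 mm and 7.16 degrees, less where a joint would pass 70% of its speed; a pose out of reach is approached as far as the arm can. A call with a gripper value outside its range is refused whole. The fingers move at their own pace and stop on an object; "squeeze" is the grip in N (left out, the last holds). Time passes only in rows, so rows that repeat a pose let the fingers close. It gives the time, the measured TCP pose, the force and the opening at its end, in the units of the state.
- bot.state(): the state, without advancing time (a new reading comes with each control period).
- bot.read_camera(name): name is "scene" or "top" or "wrist"; returns a dict with "pixels" (384x512x3 uint8, red, green, blue), "camera_matrix" (3x3 intrinsics, pixels), "R" (3x3) and "t" (3): a world point X has camera coordinates R X + t; the wrist camera has in their place "hand_eye" (4x4, takes a point from camera to tool coordinates, whose origin is the TCP and whose axes are the tool frame's). Camera axes: x right, y down, z forward; pixel columns grow to the right and rows downward; lengths in mm; the calibration is good to about 2 mm. A picture is of the moment at which its call begins: read the wrist's pose just before it. There is no depth.
- bot.finish_job(): hands the job in, once; it reports no verdict.
The state is a dict: "t": time; "qpos": joint angles; "joint_velocities": joint speeds; "tau": joint torques, N m; "eef_pos": TCP position; "eef_rot": TCP orientation; "contact_force": force on the tool from outside, world axes, zero at the start; "ft_torque": the same for the moment, N m; "opening": finger opening in mm.
Only numpy, scipy, OpenCV 4.12 (cv2) and the standard library are available. Lean on these libraries where they do the work, as an engineer would, in place of code of your own. Each camera call takes 0.05 s, during which the arm holds its last target. There are 200 camera calls.

## Working session

There is one attempt and no reset: what is moved stays moved. The work goes in short steps, Python scripts to look and compute and a tool call to move; the robot and the scene stay as the last step left them, time stands still between calls to the robot, and variables do not carry over. Pictures are saved under pics/ and viewed, on a budget of 10 in all, crops included, one or two more only if the job needs it, and the job is handed in when it is done.

Besides the shell and the picture viewer there is one more tool, called after "Request:" as name([rows], argument=value, ...), one row to a line, values as JSON. move_arm: Moves the arm, as the interface text tells. Its arguments: {"type":"object","properties":{"series":{"type":"array"},"squeeze":{"type":"number"}},"required":["series"]}

```bash
mkdir -p pics; ls
cat > h.py <<'E'
import numpy as np, cv2
from plant import bot
from scipy.spatial.transform import Rotation as Ro
def cam(name):
    s=bot.state(); c=bot.read_camera(name)
    K=np.array(c["camera_matrix"])
    if name=="wrist":
        H=np.array(c["hand_eye"]); T=np.eye(4)
        T[:3,:3]=Ro.from_euler('xyz',s["eef_rot"],degrees=True).as_matrix(); T[:3,3]=s["eef_pos"]
        W=T@H; R=W[:3,:3].T; t=-R@W[:3,3]
    else: R=np.array(c["R"]); t=np.array(c["t"])
    return c["pixels"],K,R,t
def ray(K,R,t,u,v):
    d=R.T@np.linalg.inv(K)@np.array([u,v,1.]); return -R.T@t,d/np.linalg.norm(d)
def onz(K,R,t,u,v,z):
    o,d=ray(K,R,t,u,v); return o+d*(z-o[2])/d[2]
def proj(K,R,t,X):
    p=K@(R@np.array(X,float)+t); return p[:2]/p[2]
def save(img,name): cv2.imwrite("pics/"+name,img[:,:,::-1])
E
python3 - <<'E'
from h import *
print(bot.state())
for n in("scene","top"):
    p,K,R,t=cam(n); save(p,n+"0.png"); np.savez(n+"0.npz",p=p,K=K,R=R,t=t); print(n,K.tolist(),(-R.T@t).round(),R.round(2).tolist())
E
```

```text
pics
{'t': 0.0, 'qpos': array([-4.43075927e+01,  2.33843348e+00,  4.79891188e+00, -2.72487292e-02,
       -9.25616378e+01, -1.91203933e+01]), 'joint_velocities': array([-0.04794626, -0.02832441,  0.02707009,  0.07946013,  0.04622011,
        0.06264232]), 'tau': array([ 1.72063425e-03, -3.68207574e+01,  3.47420776e+01,  6.93235651e+00,
       -5.35328145e-03, -2.70776144e-05]), 'eef_pos': array([ 268.31699473, -536.27341244,  230.24593843]), 'eef_rot': array([-8.98955044e+01,  7.41333898e-03,  2.65732146e+01]), 'contact_force': array([ 0.28970167,  0.06878656, -0.27832339]), 'ft_torque': array([-0.00376702, -0.00626848,  0.02433751]), 'opening': 85.41902885233252}
scene [[471.4952206881329, 0.0, 257.9666782679947], [0.0, 471.4952206881329, 191.54643689472323], [0.0, 0.0, 1.0]] [-251.  330. 1278.] [[-0.42, -0.91, -0.01], [-0.72, 0.34, -0.61], [0.55, -0.25, -0.8]]
top [[376.0050829156035, 0.0, 254.85898049222024], [0.0, 376.0050829156035, 184.9118852462045], [0.0, 0.0, 1.0]] [ 190. -183. 1444.] [[0.46, -0.89, 0.0], [-0.86, -0.44, -0.27], [0.24, 0.12, -0.96]]
```

View pics/scene0.png

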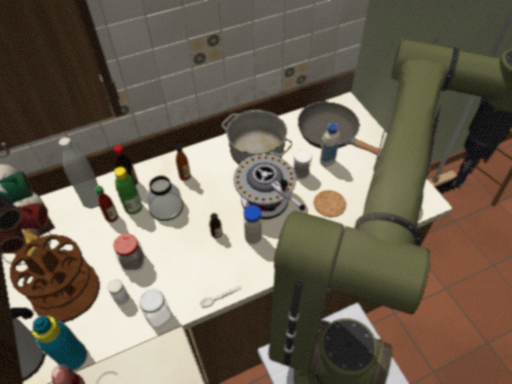

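View pics/top0.png

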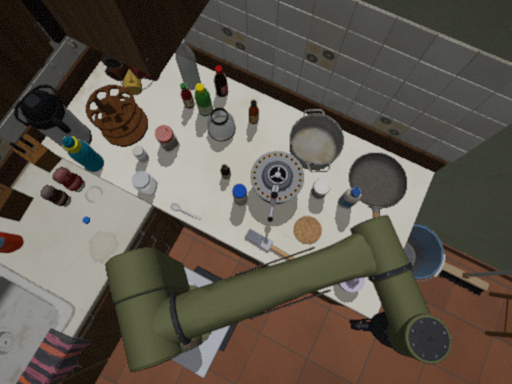

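The scene view shows the grinder at about (265,180), the blue-lidded sugar jar at (252,222) and the coaster at (329,203). In the top view the grinder is at (277,178), with its lever pointing to (271,218). The jar is at (240,193), the coaster at (307,229) and the brush at (265,242).

Run:
```python
from h import *
def load(n): 
    d=np.load(n+"0.npz"); return d["p"],d["K"],d["R"],d["t"]
def blobs(p,lo,hi,box,amin=20):
    h=cv2.cvtColor(p,cv2.COLOR_RGB2HSV); m=cv2.inRange(h,np.array(lo),np.array(hi)); k=np.zeros_like(m); x0,y0,x1,y1=box; k[y0:y1,x0:x1]=m[y0:y1,x0:x1]
    n,l,s,c=cv2.connectedComponentsWithStats(k); return [(c[i].round(1),s[i].tolist()) for i in range(1,n) if s[i][4]>=amin]
p,K,R,t=load("top")
for nm,lo,hi,box,z in [("bluelid",(105,120,60),(130,255,255),(225,175,260,215),142),("coaster",(5,80,80),(20,255,255),(288,212,326,248),5),("brass",(12,70,90),(30,255,255),(245,145,310,215),120)]:
    bl=blobs(p,lo,hi,box,20 if nm!="brass" else 2)
    if nm=="brass":
        pts=np.array([onz(K,R,t,*c,120)[:2] for c,s in bl]); print(len(pts))
        A=np.c_[2*pts,np.ones(len(pts))]; 
        for _ in range(5):
            s=np.linalg.lstsq(A,(pts**2).sum(1),rcond=None)[0]; r=np.hypot(*(pts-s[:2]).T); keep=abs(r-np.median(r))<6; pts=pts[keep]; A=A[keep]
        print("plate",s[:2],np.median(r),len(pts))
        a=np.degrees(np.arctan2(*(pts-s[:2]).T[::-1])); print(np.sort(a%360).round(0))
    else:
        for c,s in bl: print(nm,c,s,onz(K,R,t,*c,z).round(1))
for n,(u,v),z in [("knob",(274,192),165),("ball",(271,218),131),("white jar",(321,187),100),("cream",(352,191),178),("vanilla",(225,170),102),("brushhead",(259,240),15),("spoon",(186,212),3)]: print(n,onz(K,R,t,u,v,z).round())
q,K2,R2,t2=load("scene")
for nm,lo,hi,box,z in [("bluelid",(105,120,60),(130,255,255),(235,195,270,235),142),("coaster",(5,80,80),(20,255,255),(308,185,352,220),5)]:
    for c,s in blobs(q,lo,hi,box): print("scene",nm,c,s,onz(K2,R2,t2,*c,z).round(1))
a=cv2.resize(p[135:265,200:370],None,fx=4.5,fy=4.5,interpolation=cv2.INTER_CUBIC); save(a,"topcrop.png")
```

```text
bluelid [239.  190.7] [233, 184, 13, 14, 148] [473.9  23.  142. ]
coaster [307.1 229.7] [294, 216, 27, 28, 587] [ 486.5 -260.9    5. ]
25
plate [593.31407213 -71.64365502] 84.87720049674812 25
[  3.  33.  47.  62.  80.  91.  93. 107. 122. 122. 136. 151. 153. 167.
 181. 211. 225. 242. 257. 272. 287. 302. 318. 333. 348.]
knob [521. -92. 165.]
ball [ 440. -123.  131.]
white jar [ 635. -234.  100.]
cream [ 645. -333.  178.]
vanilla [530. 114. 102.]
brushhead [ 365. -115.   15.]
spoon [334. 189.   3.]
scene bluelid [252.5 212.5] [244, 204, 18, 18, 235] [475.3  23.7 142. ]
scene coaster [329.4 203.2] [314, 190, 32, 27, 662] [ 488. -260.    5.]
```

View pics/topcrop.png

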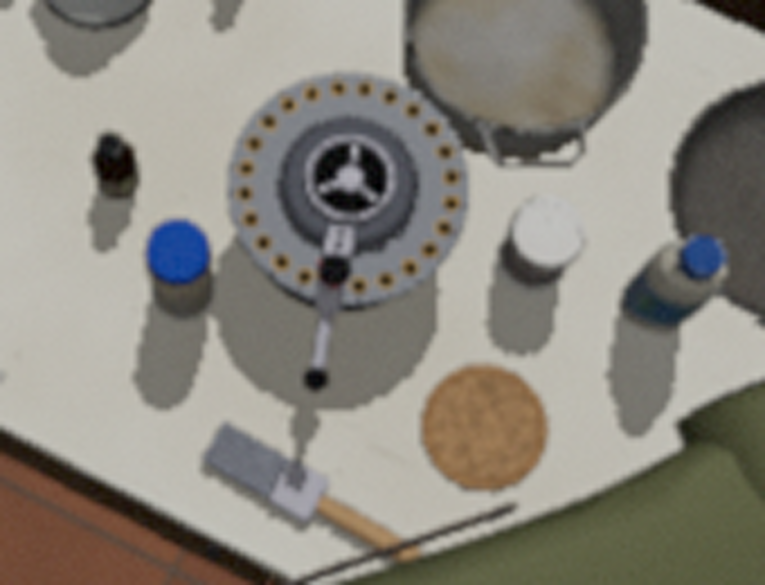

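The crop shows the index plate with brass holes, one hidden by the lever. The knob is at (335,268), the ball at (316,378), and the jar lid at (178,250) is clockwise of the lever. From the fit, the axis is (593,-72) with hole radius 84.9 (85 expected). The pin's hole is at 197°, the sugar jar at (474.5,23.4) and the coaster at (487,-260.5). I'm moving to the jar with the jaws tangential to the plate.

Request:
move_arm([
  [0, 0, -1, 0.5, 1.33, 0, 1],
  [0, 0, -2.2, 1, 2.65, 0, 1],
  [0, 0, -3.5, 1.5, 4, 0, 1],
  [0, 0, -4.9, 2, 5.3, 0, 1],
  [0, 0, -6.2, 2.5, 6.6, 0, 1],
  [0, 0, -7.5, 3, 7.9, 0, 1],
  [0, 0, -8.8, 3.5, 9.2, 0, 1],
  [0, 0, -10, 3.9, 10.5, 0, 1],
], squeeze=50)

```text
t: 0.77
eef_pos: [373.6, -256.5, 231.0]
eef_rot: [-90.0, 0.0, -20.8]
contact_force: [0.9, -0.6, -0.4]
opening: 85.3
```

Request:
move_arm([
  [0, 0, -1, 0.4, 1.3, 0, 1],
  [0, 0, -2, 0.9, 2.6, 0, 1],
  [0, 0, -3, 1.4, 3.9, 0, 1],
  [0, 0, -3, 1.9, 5.2, 0, 1],
  [0, 0, -3, 2.4, 6.5, 0, 1],
  [0, 0, -3, 2.8, 7.5, 0, 1],
  [0, 0, -3, 2.99, 8.17, 0, 1],
  [0, 0, -3, 2.99, 8.17, 0, 1],
])

```text
t: 1.43
eef_pos: [463.6, -9.8, 230.2]
eef_rot: [-90.0, 0.1, -35.3]
contact_force: [0.2, -1.2, -1.4]
opening: 85.6
```

Run:
```python
from h import *
s=bot.state(); print(s["eef_pos"],s["eef_rot"],s["qpos"].round(1),s["contact_force"])
p,K,R,t=cam("wrist"); np.savez("w1.npz",p=p,K=K,R=R,t=t)
h=cv2.cvtColor(p,cv2.COLOR_RGB2HSV); m=cv2.inRange(h,(105,120,60),(130,255,255))
n,l,st,c=cv2.connectedComponentsWithStats(m)
for i in range(1,n):
    if st[i][4]>50: print(c[i],st[i],onz(K,R,t,*c[i],142))
print(proj(K,R,t,(474.5,23.4,142)), (-R.T@t))
save(p,"w1.png")
```

```text
[463.56348768  -9.79096087 230.16486399] [-90.0480711    0.10303102 -35.27455336] [ 2.380e+01 -1.880e+01 -1.410e+01 -1.000e-01 -9.470e+01 -1.491e+02] [ 0.22018909 -1.15353664 -1.3900257 ]
[301.33144759 188.21264559] [ 270  158   64   62 3005] [474.80855962  25.28165586 142.        ]
[299.1867014 189.196605 ] [402.69023479  34.92836234 372.31393997]
```

View pics/w1.png

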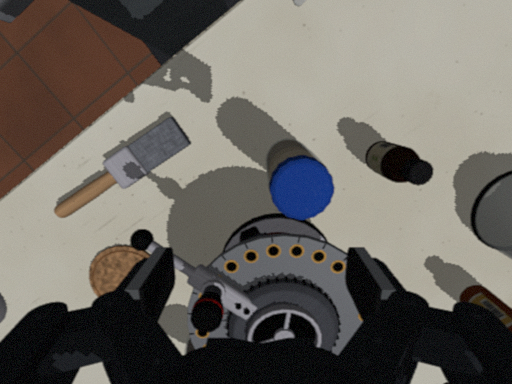

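The wrist view shows the blue lid at (301,188), measured (474.8,25.3). It also shows the lever and knob at (208,310), the brush at (150,155) and the vanilla bottle at (395,162), which is clear. I'm settling partway down before going on.

Request:
move_arm([
  [0, 0, 0, 0, 0.03, 0, 1],
  [0, 0, 0, 0, 0.03, -1, 1],
  [0, 0, 0, 0, 0.03, -1.8, 1],
  [0, 0, 0, 0, 0.03, -1.8, 1],
])

```text
t: 1.82
eef_pos: [460.7, -13.2, 172.2]
eef_rot: [-90.3, 0.3, -35.6]
contact_force: [-0.6, -1.3, -2.0]
opening: 85.2
```

Request:
move_arm([
  [0, 0, -0.3, 0.24, 0.63, 0, 1],
  [0, 0, -0.5, 0.47, 1.25, 0, 1],
  [0, 0, -0.5, 0.47, 1.25, 0, 1],
  [0, 0, -0.5, 0.47, 1.25, 0, 1],
])

```text
t: 2.15
eef_pos: [477.6, 24.9, 178.6]
eef_rot: [-90.0, -0.0, -38.0]
contact_force: [-0.1, -0.2, -0.0]
opening: 85.3
```

Request:
move_arm([
  [0, 0, 0, -0.08, 0, -0.8, 1],
  [0, 0, 0, -0.08, 0, -1.6, 1],
  [0, 0, 0, -0.08, 0, -2.4, 1],
  [0, 0, 0, -0.08, 0, -3.2, 1],
  [0, 0, 0, -0.08, 0, -3.2, 1],
  [0, 0, 0, -0.08, 0, -3.2, 1],
])

```text
t: 2.65
eef_pos: [474.5, 24.1, 81.7]
eef_rot: [-90.1, 0.0, -38.1]
contact_force: [0.8, 0.4, 0.7]
opening: 85.1
```

Request:
move_arm([
  [0, 0, 0, 0, 0, 0, 0],
  [0, 0, 0, 0, 0, 0, 0],
  [0, 0, 0, 0, 0, 0, 0],
  [0, 0, 0, 0, 0, 0, 0],
  [0, 0, 0, 0, 0, 0, 0],
  [0, 0, 0, 0, 0, 0, 0],
  [0, 0, 0, 0, 0, 0, 0],
  [0, 0, 0, 0, 0, 0, 0],
], squeeze=40)

```text
t: 3.32
eef_pos: [475.8, 25.0, 83.8]
eef_rot: [-89.9, -0.1, -38.0]
contact_force: [-2.1, -0.8, 5.0]
opening: 54.2
```

Request:
move_arm([
  [0, 0, 0, 0, 0, 0.3, 0],
  [0, 0, 0, 0, 0, 0.9, 0],
  [0, 0, 0, 0, 0, 1.7, 0],
  [0, 0, 0, 0, 0, 2.6, 0],
  [0, 0, 0, 0, 0, 3.5, 0],
  [0, 0, 0, 0, 0, 4.4, 0],
  [0, 0, 0, 0, 0, 5.2, 0],
  [0, 0, 0, -0.3, -0.2, 5.8, 0],
])

```text
t: 3.98
eef_pos: [466.5, 19.7, 258.1]
eef_rot: [-89.9, -0.1, -38.0]
contact_force: [-0.4, 0.3, -1.6]
opening: 54.8
```

Request:
move_arm([
  [0, 0, 0, -0.3, -0.6, 0.3, 0],
  [0, 0, 0, -0.7, -1.4, 0.5, 0],
  [0, 0, 0, -1, -2.3, 0.5, 0],
  [0, 0, 0, -1, -3.2, 0.5, 0],
  [0, 0, 0, -0.8, -4.1, 0.5, 0],
  [0, 0, 0, -0.5, -5, 0.5, 0],
  [0, 0, 0, -0.1, -5.9, 0.5, 0],
  [0, 0, 0, 0.2, -6.8, 0.5, 0],
])

```text
t: 4.65
eef_pos: [472.2, -186.1, 271.3]
eef_rot: [-89.9, -0.0, -38.0]
contact_force: [0.1, 0.0, -1.7]
opening: 54.7
```

Request:
move_arm([
  [0, 0, 0, 0.2, -0.8, 0, 0],
  [0, 0, 0, 0.5, -1.6, 0, 0],
  [0, 0, 0, 0.5, -2.2, 0, 0],
  [0, 0, 0, 0.5, -2.5, 0, 0],
  [0, 0, 0, 0.5, -2.5, 0, 0],
  [0, 0, 0, 0.5, -2.5, 0, 0],
])

```text
t: 5.15
eef_pos: [486.7, -259.7, 270.7]
eef_rot: [-90.0, 0.0, -38.1]
contact_force: [0.3, 0.4, -1.6]
opening: 54.9
```

Run:
```python
from h import *
s=bot.state(); print(s["eef_pos"],s["eef_rot"],s["qpos"].round(1),s["contact_force"],s["opening"])
p,K,R,t=cam("wrist"); save(p,"w2.png")
p,K,R,t=cam("top"); 
h=cv2.cvtColor(p,cv2.COLOR_RGB2HSV); m=cv2.inRange(h,(5,80,80),(20,255,255))
print(proj(K,R,t,(487,-260.5,5)))
```

```text
[ 486.74569445 -259.72785425  270.69352694] [-8.99756359e+01  3.68361719e-03 -3.80536869e+01] [  -7.2   -4.6    2.2   -0.   -96.8 -120.8] [ 0.25426321  0.36578379 -1.62125655] 54.91667781211517
[307.06641111 229.53991828]
```

View pics/w2.png

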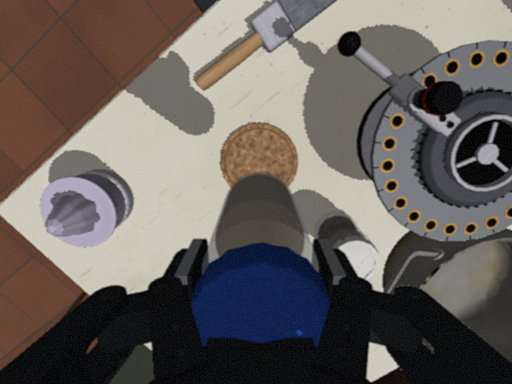

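The jar is held with its blue lid at (262,300) between the fingers. The coaster is under it at (259,157) and the white-lid jar at (348,250) is clear. Lowering now.

Request:
move_arm([
  [0, 0, 0, 0, 0, -0.4, 0],
  [0, 0, 0, 0, 0, -1.2, 0],
  [0, 0, 0, 0, 0, -2.1, 0],
  [0, 0, 0, 0, 0, -3, 0],
  [0, 0, 0, 0, 0, -3.9, 0],
  [0, 0, 0, 0, 0, -4.8, 0],
  [0, 0, 0, 0, 0, -5.4, 0],
  [0, 0, 0, 0, 0, -5.7, 0],
])

```text
t: 5.92
eef_pos: [485.2, -258.3, 95.4]
eef_rot: [-90.1, 0.3, -38.0]
contact_force: [-0.2, 0.2, -1.5]
opening: 54.6
```

Request:
move_arm([
  [0, 0, 0, 0, 0, -0.1, 0],
  [0, 0, 0, 0, 0, -0.2, 0],
  [0, 0, 0, 0, 0, -0.28, 0],
  [0, 0, 0, 0, 0, -0.33, 0],
  [0, 0, 0, 0, 0, -0.33, 0],
  [0, 0, 0, 0, 0, -0.33, 0],
])

```text
t: 6.42
eef_pos: [487.2, -259.9, 90.2]
eef_rot: [-90.0, -0.1, -38.0]
contact_force: [0.1, 0.3, -2.7]
opening: 54.6
```

Request:
move_arm([
  [0, 0, 0, 0, 0, -0.03, 0],
  [0, 0, 0, 0, 0, -0.05, 0],
  [0, 0, 0, 0, 0, -0.06, 0],
  [0, 0, 0, 0, 0, -0.06, 0],
  [0, 0, 0, 0, 0, -0.06, 0],
])

```text
t: 6.83
eef_pos: [487.5, -260.1, 88.9]
eef_rot: [-90.0, -0.1, -38.0]
contact_force: [0.2, -0.4, 6.2]
opening: 54.7
```

Contact is felt (+6 N), so I'm releasing and rising straight up.

Request:
move_arm([
  [0, 0, 0, 0, 0, 0, 0.8],
  [0, 0, 0, 0, 0, 0, 1],
  [0, 0, 0, 0, 0, 0, 1],
  [0, 0, 0, 0, 0, 0, 1],
  [0, 0, 0, 0, 0, 0, 1],
  [0, 0, 0, 0, 0, 0, 1],
])

```text
t: 7.33
eef_pos: [486.8, -259.7, 87.4]
eef_rot: [-90.0, 0.0, -38.0]
contact_force: [-0.5, 0.7, 0.9]
opening: 85.5
```

Request:
move_arm([
  [0, 0, 0, 0, 0, 0.4, 1],
  [0, 0, 0, 0, 0, 1.1, 1],
  [0, 0, 0, 0, 0, 2, 1],
  [0, 0, 0, 0, 0, 3, 1],
  [0, 0, 0, 0, 0, 4, 1],
  [0, 0, 0, 0, 0, 5, 1],
  [0, 0, 0, 0, 0, 5.2, 1],
  [0, 0, 0, 0, 0, 5.2, 1],
])

```text
t: 8.0
eef_pos: [487.8, -260.3, 247.9]
eef_rot: [-89.9, -0.3, -38.0]
contact_force: [0.6, -0.5, -0.7]
opening: 85.4
```

Run:
```python
from h import *
s=bot.state(); print(s["eef_pos"],s["opening"])
for n in("wrist","top","scene"):
    p,K,R,t=cam(n); 
    h=cv2.cvtColor(p,cv2.COLOR_RGB2HSV); m=cv2.inRange(h,(105,120,60),(130,255,255))
    k,l,st,c=cv2.connectedComponentsWithStats(m)
    print(n,proj(K,R,t,(487,-260.5,147)))
    for i in range(1,k):
        if st[i][4]>60: print(c[i].round(1),st[i],onz(K,R,t,*c[i],147).round(1))
    if n=="wrist":save(p,"w3.png")
```

```text
[ 487.77078467 -260.25476532  247.89298201] 85.41931193866665
wrist [257.21120484 195.24716588]
[258.7 193.9] [ 230  166   58   57 2601] [ 486.8 -258.7  147. ]
top [312.6285739  223.10479921]
[312.6 223.3] [306 216  15  15 167] [ 486.2 -260.6  147. ]
scene [334.81700954 176.39957148]
```

The jar stands upright: the lid is at (486.8,-258.7) in the wrist view and (486.2,-260.6) in the top view, within 2 mm of the coaster's centre. Next is the knob, predicted at about (512,-96.5).

Request:
move_arm([
  [0, 0, 1.3, 0.1, 0.7, 0, 1],
  [0, 0, 2.6, 0.1, 1.4, 0, 1],
  [0, 0, 3.9, 0.1, 2.1, 0, 1],
  [0, 0, 5.2, 0.1, 2.8, 0, 1],
  [0, 0, 6.5, 0.1, 3.5, 0, 1],
  [0, 0, 7.8, 0.1, 4, 0, 1],
  [0, 0, 9.1, 0.1, 4, 0, 1],
  [0, 0, 10.4, 0.1, 4, 0, 1],
])

```text
t: 8.82
eef_pos: [489.4, -138.7, 242.2]
eef_rot: [-90.0, 0.1, 14.4]
contact_force: [0.2, 0.8, 0.3]
opening: 85.5
```

Request:
move_arm([
  [0, 0, 1.3, 0.1, 0.2, 0, 1],
  [0, 0, 2.6, 0.1, 0.5, 0, 1],
  [0, 0, 3.9, 0.1, 0.6, 0, 1],
  [0, 0, 4.6, 0.1, 0.6, 0, 1],
  [0, 0, 4.6, 0.1, 0.6, 0, 1],
  [0, 0, 4.6, 0.1, 0.6, 0, 1],
])

```text
t: 9.32
eef_pos: [492.5, -121.7, 242.5]
eef_rot: [-89.9, 0.1, 36.9]
contact_force: [0.3, 0.4, -0.6]
opening: 85.8
```

Run:
```python
from h import *
s=bot.state(); print(s["eef_pos"],s["eef_rot"],s["qpos"].round(1))
p,K,R,t=cam("wrist"); save(p,"w4.png"); np.savez("w4.npz",p=p,K=K,R=R,t=t)
for z in(165,178): print(proj(K,R,t,(512,-96.5,z)))
h=cv2.cvtColor(p,cv2.COLOR_RGB2HSV); m=cv2.inRange(h,(12,90,70),(30,255,255))
k,l,st,c=cv2.connectedComponentsWithStats(m); pts=[]
for i in range(1,k):
    if 8<st[i][4]<400:
        P=onz(K,R,t,*c[i],120); 
        if 70<np.hypot(P[0]-593.3,P[1]+71.6)<100: pts.append(P[:2])
pts=np.array(pts); print(len(pts))
# centre fit with fixed radius 85
from scipy.optimize import least_squares
f=least_squares(lambda q:np.hypot(*(pts-q).T)-85,[593.3,-71.6],loss='soft_l1'); print(f.x,f.fun.round(1)); print(np.degrees(np.arctan2(*(pts-f.x).T[::-1])).round(1)%360)
```

```text
[ 492.50774071 -121.70258086  242.4998942 ] [-89.93025558   0.09614092  36.87533741] [  8.9 -11.7  -7.1  -0.  -94.7 -62. ]
[268.81948905 238.8438657 ]
[269.32063466 246.10711141]
17
[592.84225932 -71.29620948] [-0.4 -0.3 -0.3  0.1 -0.1 -0.1 -0.  -0.3 -0.3 -0.2 -4.1  0.1  0.1 -0.
 -0.2 -4.  -0.1]
[227.1 212.1 242.1 181.9 257.1 167.2 270.3 152.1 137.  122.  319.7 106.9
 332.3  91.9 347.2  79.    1.6]
```

View pics/w4.png

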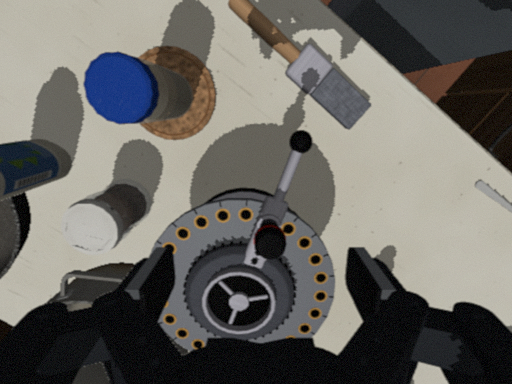

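The jar stands centred on the coaster and the knob is at (270,240), matching its prediction. The refined axis is (592.8,-71.3) and the pin hole is at 197.1°, which puts the knob at (511.6,-96.3).

Request:
move_arm([
  [0, 0, 0, 0.32, 0.42, 0, 1],
  [0, 0, 0, 0.64, 0.85, 0, 1],
  [0, 0, 0, 0.64, 0.85, -0.6, 1],
  [0, 0, 0, 0.64, 0.85, -1.5, 1],
  [0, 0, 0, 0.64, 0.85, -2.4, 1],
  [0, 0, 0, 0.64, 0.85, -3, 1],
  [0, 0, 0, 0.64, 0.85, -3.2, 1],
  [0, 0, 0, 0.64, 0.85, -3.2, 1],
])

```text
t: 10.03
eef_pos: [511.6, -95.7, 145.8]
eef_rot: [-89.9, 0.2, 37.0]
contact_force: [0.2, 0.0, 0.0]
opening: 85.2
```

Request:
move_arm([
  [0, 0, 0, 0, 0, 0, 0],
  [0, 0, 0, 0, 0, 0, 0],
  [0, 0, 0, 0, 0, 0, 0],
  [0, 0, 0, 0, 0, 0, 0],
  [0, 0, 0, 0, 0, 0, 0],
  [0, 0, 0, 0, 0, 0, 0],
  [0, 0, 0, 0, 0, 0, 0],
  [0, 0, 0, 0, 0, 0, 0],
], squeeze=50)

```text
t: 10.7
eef_pos: [512.6, -96.4, 148.7]
eef_rot: [-90.1, -0.1, 37.0]
contact_force: [0.8, 1.0, 3.8]
opening: 24.0
```

Request:
move_arm([
  [0, 0, 0, 0, 0, 0, 0],
  [0, 0, 0, 0, 0, 0, 0],
  [0, 0, 0, 0, 0, 0, 0],
  [0, 0, 0, 0, 0, 0, 0],
])

```text
t: 11.03
eef_pos: [512.6, -96.4, 148.7]
eef_rot: [-90.1, -0.1, 37.0]
contact_force: [0.3, 0.4, 6.5]
opening: 24.2
```

Request:
move_arm([
  [0, 0, 0, 0, 0, 0.12, 0],
  [0, 0, 0, 0, 0, 0.24, 0],
  [0, 0, 0, 0, 0, 0.36, 0],
  [0, 0, 0, 0, 0, 0.46, 0],
  [0, 0, 0, 0, 0, 0.46, 0],
  [0, 0, 0, 0, 0, 0.46, 0],
])

```text
t: 11.53
eef_pos: [512.2, -95.9, 159.5]
eef_rot: [-89.9, 0.0, 37.0]
contact_force: [5.6, -1.1, -7.1]
opening: 24.3
```

The pin is drawn about 11 mm, judging by the spring force of 7 N. Next I need an arc table for the swing.

Run:
```python
import numpy as np
for a in np.arange(197.1,105,-2.5):
    d=np.radians(a); print(round(a-197.1,1),(np.array([85*np.cos(d)+81.24,85*np.sin(d)+25])/30).round(3), "ang",round(a,1))
```

```text
0.0 [-0.  0.] ang 197.1
-2.5 [-0.034  0.119] ang 194.6
-5.0 [-0.062  0.239] ang 192.1
-7.5 [-0.086  0.361] ang 189.6
-10.0 [-0.104  0.483] ang 187.1
-12.5 [-0.116  0.606] ang 184.6
-15.0 [-0.123  0.73 ] ang 182.1
-17.5 [-0.125  0.853] ang 179.6
-20.0 [-0.122  0.977] ang 177.1
-22.5 [-0.113  1.1  ] ang 174.6
-25.0 [-0.098  1.223] ang 172.1
-27.5 [-0.079  1.345] ang 169.6
-30.0 [-0.054  1.466] ang 167.1
-32.5 [-0.024  1.586] ang 164.6
-35.0 [0.012 1.704] ang 162.1
-37.5 [0.052 1.821] ang 159.6
-40.0 [0.098 1.936] ang 157.1
-42.5 [0.149 2.049] ang 154.6
-45.0 [0.204 2.159] ang 152.1
-47.5 [0.264 2.267] ang 149.6
-50.0 [0.329 2.372] ang 147.1
-52.5 [0.398 2.475] ang 144.6
-55.0 [0.472 2.574] ang 142.1
-57.5 [0.55 2.67] ang 139.6
-60.0 [0.632 2.762] ang 137.1
-62.5 [0.719 2.851] ang 134.6
-65.0 [0.808 2.936] ang 132.1
-67.5 [0.902 3.016] ang 129.6
-70.0 [0.999 3.093] ang 127.1
-72.5 [1.099 3.166] ang 124.6
-75.0 [1.202 3.234] ang 122.1
-77.5 [1.308 3.297] ang 119.6
-80.0 [1.417 3.356] ang 117.1
-82.5 [1.529 3.41 ] ang 114.6
-85.0 [1.642 3.458] ang 112.1
-87.5 [1.758 3.502] ang 109.6
-90.0 [1.875 3.541] ang 107.1
```

Request:
move_arm([
  [0, 0, -0.5, -0.03, 0.12, 0, 0],
  [0, 0, -1, -0.06, 0.24, 0, 0],
  [0, 0, -1.5, -0.085, 0.36, 0, 0],
  [0, 0, -2, -0.1, 0.48, 0, 0],
  [0, 0, -2.2, -0.11, 0.53, 0, 0],
  [0, 0, -2.2, -0.11, 0.53, 0, 0],
])

```text
t: 12.03
eef_pos: [509.2, -79.9, 159.5]
eef_rot: [-90.0, 0.0, 25.9]
contact_force: [8.1, -1.8, -7.7]
opening: 24.3
```

Request:
move_arm([
  [0, 0, -0.4, 0.01, 0.1, 0, 0],
  [0, 0, -0.8, 0.02, 0.2, 0, 0],
  [0, 0, -1.3, 0.025, 0.32, 0, 0],
  [0, 0, -1.8, 0.03, 0.445, 0, 0],
  [0, 0, -2.3, 0.04, 0.57, 0, 0],
  [0, 0, -2.8, 0.055, 0.69, 0, 0],
  [0, 0, -2.8, 0.055, 0.69, 0, 0],
])

```text
t: 12.62
eef_pos: [509.9, -59.4, 159.1]
eef_rot: [-90.0, 0.2, 11.8]
contact_force: [6.2, -3.9, -6.8]
opening: 24.0
```

Request:
move_arm([
  [0, 0, -0.5, 0.03, 0.12, 0, 0],
  [0, 0, -1, 0.06, 0.243, 0, 0],
  [0, 0, -1.5, 0.1, 0.363, 0, 0],
  [0, 0, -2, 0.14, 0.481, 0, 0],
  [0, 0, -2.6, 0.19, 0.62, 0, 0],
  [0, 0, -2.6, 0.19, 0.62, 0, 0],
  [0, 0, -2.6, 0.19, 0.62, 0, 0],
])

```text
t: 13.2
eef_pos: [515.0, -41.4, 159.4]
eef_rot: [-90.0, 0.2, -1.0]
contact_force: [2.0, -3.1, -7.9]
opening: 24.2
```

Request:
move_arm([
  [0, 0, -0.2, 0.02, 0.045, 0, 0],
  [0, 0, -0.4, 0.04, 0.09, 0, 0],
  [0, 0, -0.6, 0.06, 0.137, 0, 0],
  [0, 0, -0.8, 0.08, 0.182, 0, 0],
  [0, 0, -0.8, 0.08, 0.182, 0, 0],
  [0, 0, -0.8, 0.08, 0.182, 0, 0],
])

```text
t: 13.7
eef_pos: [517.9, -35.6, 161.0]
eef_rot: [-90.0, 0.1, -5.0]
contact_force: [-3.8, -2.5, -7.2]
opening: 24.2
```

Request:
move_arm([
  [0, 0, -0.15, 0.01, 0.04, 0, 0],
  [0, 0, -0.3, 0.03, 0.08, 0, 0],
  [0, 0, -0.5, 0.04, 0.117, 0, 0],
  [0, 0, -0.5, 0.04, 0.117, 0, 0],
  [0, 0, -0.5, 0.04, 0.117, 0, 0],
])

```text
t: 14.12
eef_pos: [519.5, -32.2, 161.3]
eef_rot: [-90.0, 0.0, -7.5]
contact_force: [-3.7, -4.2, -8.7]
opening: 24.0
```

Request:
move_arm([
  [0, 0, -0.15, 0.015, 0.033, 0, 0],
  [0, 0, -0.3, 0.033, 0.066, 0, 0],
  [0, 0, -0.3, 0.033, 0.066, 0, 0],
  [0, 0, -0.3, 0.033, 0.066, 0, 0],
])

```text
t: 14.45
eef_pos: [520.6, -30.2, 161.4]
eef_rot: [-90.0, 0.0, -9.0]
contact_force: [-3.0, -4.5, -8.2]
opening: 23.8
```

Request:
move_arm([
  [0, 0, -0.15, 0.02, 0.035, 0, 0],
  [0, 0, -0.3, 0.04, 0.07, 0, 0],
  [0, 0, -0.5, 0.063, 0.106, 0, 0],
  [0, 0, -0.5, 0.063, 0.106, 0, 0],
  [0, 0, -0.5, 0.063, 0.106, 0, 0],
])

```text
t: 14.87
eef_pos: [522.6, -27.1, 161.5]
eef_rot: [-90.0, 0.0, -11.5]
contact_force: [-3.0, -5.1, -8.1]
opening: 24.1
```

Request:
move_arm([
  [0, 0, -0.15, 0.022, 0.034, 0, 0],
  [0, 0, -0.3, 0.045, 0.068, 0, 0],
  [0, 0, -0.5, 0.068, 0.103, 0, 0],
  [0, 0, -0.5, 0.068, 0.103, 0, 0],
  [0, 0, -0.5, 0.068, 0.103, 0, 0],
])

```text
t: 15.28
eef_pos: [524.6, -24.1, 161.4]
eef_rot: [-90.0, 0.0, -14.0]
contact_force: [-2.2, -4.4, -8.0]
opening: 23.8
```

Request:
move_arm([
  [0, 0, -0.15, 0.022, 0.03, 0, 0],
  [0, 0, -0.3, 0.045, 0.06, 0, 0],
  [0, 0, -0.45, 0.067, 0.09, 0, 0],
  [0, 0, -0.6, 0.087, 0.118, 0, 0],
  [0, 0, -0.6, 0.087, 0.118, 0, 0],
  [0, 0, -0.6, 0.087, 0.118, 0, 0],
])

```text
t: 15.78
eef_pos: [527.2, -20.5, 161.5]
eef_rot: [-90.0, 0.0, -17.0]
contact_force: [-2.7, -4.4, -7.9]
opening: 24.1
```

Request:
move_arm([
  [0, 0, -0.15, 0.023, 0.029, 0, 0],
  [0, 0, -0.3, 0.046, 0.057, 0, 0],
  [0, 0, -0.45, 0.07, 0.085, 0, 0],
  [0, 0, -0.6, 0.093, 0.114, 0, 0],
  [0, 0, -0.6, 0.093, 0.114, 0, 0],
  [0, 0, -0.6, 0.093, 0.114, 0, 0],
])

```text
t: 16.28
eef_pos: [530.0, -17.2, 161.4]
eef_rot: [-90.0, 0.0, -20.0]
contact_force: [-2.5, -5.3, -8.1]
opening: 24.1
```

Request:
move_arm([
  [0, 0, -0.15, 0.025, 0.027, 0, 0],
  [0, 0, -0.3, 0.05, 0.054, 0, 0],
  [0, 0, -0.45, 0.075, 0.082, 0, 0],
  [0, 0, -0.6, 0.099, 0.109, 0, 0],
  [0, 0, -0.6, 0.099, 0.109, 0, 0],
  [0, 0, -0.6, 0.099, 0.109, 0, 0],
])

```text
t: 16.78
eef_pos: [533.0, -13.9, 161.5]
eef_rot: [-90.0, 0.0, -23.0]
contact_force: [-1.5, -5.4, -7.6]
opening: 24.0
```

Request:
move_arm([
  [0, 0, -0.15, 0.026, 0.026, 0, 0],
  [0, 0, -0.3, 0.052, 0.052, 0, 0],
  [0, 0, -0.45, 0.078, 0.078, 0, 0],
  [0, 0, -0.6, 0.104, 0.103, 0, 0],
  [0, 0, -0.6, 0.104, 0.103, 0, 0],
  [0, 0, -0.6, 0.104, 0.103, 0, 0],
])

```text
t: 17.28
eef_pos: [536.1, -10.9, 161.5]
eef_rot: [-90.0, -0.0, -26.0]
contact_force: [-3.2, -5.7, -8.7]
opening: 24.4
```

Request:
move_arm([
  [0, 0, -0.15, 0.027, 0.024, 0, 0],
  [0, 0, -0.3, 0.055, 0.049, 0, 0],
  [0, 0, -0.45, 0.082, 0.074, 0, 0],
  [0, 0, -0.6, 0.11, 0.098, 0, 0],
  [0, 0, -0.6, 0.11, 0.098, 0, 0],
  [0, 0, -0.6, 0.11, 0.098, 0, 0],
])

```text
t: 17.78
eef_pos: [539.4, -8.0, 161.4]
eef_rot: [-90.0, -0.0, -29.0]
contact_force: [-1.0, -5.3, -8.2]
opening: 24.1
```

Request:
move_arm([
  [0, 0, -0.15, 0.028, 0.023, 0, 0],
  [0, 0, -0.3, 0.057, 0.046, 0, 0],
  [0, 0, -0.45, 0.085, 0.069, 0, 0],
  [0, 0, -0.6, 0.114, 0.092, 0, 0],
  [0, 0, -0.6, 0.114, 0.092, 0, 0],
  [0, 0, -0.6, 0.114, 0.092, 0, 0],
])

```text
t: 18.28
eef_pos: [542.8, -5.2, 161.4]
eef_rot: [-90.0, -0.0, -32.0]
contact_force: [-1.6, -6.2, -7.7]
opening: 24.1
```

Request:
move_arm([
  [0, 0, -0.15, 0.03, 0.021, 0, 0],
  [0, 0, -0.3, 0.06, 0.043, 0, 0],
  [0, 0, -0.45, 0.09, 0.064, 0, 0],
  [0, 0, -0.6, 0.119, 0.085, 0, 0],
  [0, 0, -0.6, 0.119, 0.085, 0, 0],
  [0, 0, -0.6, 0.119, 0.085, 0, 0],
])

```text
t: 18.78
eef_pos: [546.2, -2.9, 161.4]
eef_rot: [-90.1, 0.0, -35.0]
contact_force: [-2.5, -6.5, -7.4]
opening: 23.9
```

Request:
move_arm([
  [0, 0, -0.15, 0.031, 0.02, 0, 0],
  [0, 0, -0.3, 0.062, 0.04, 0, 0],
  [0, 0, -0.45, 0.093, 0.06, 0, 0],
  [0, 0, -0.6, 0.123, 0.079, 0, 0],
  [0, 0, -0.6, 0.123, 0.079, 0, 0],
  [0, 0, -0.6, 0.123, 0.079, 0, 0],
])

```text
t: 19.28
eef_pos: [547.9, -1.8, 160.6]
eef_rot: [-90.4, 0.2, -37.9]
contact_force: [-10.3, -10.9, -8.0]
opening: 24.0
```

Run:
```python
from h import *
s=bot.state(); print(s["eef_pos"],s["qpos"].round(1),s["contact_force"])
p,K,R,t=cam("wrist"); save(p,"w5.png"); np.savez("w5.npz",p=p,K=K,R=R,t=t)
```

```text
[547.88973251  -1.75651054 160.57502725] [ 2.090e+01 -5.100e+00 -9.800e+00  1.000e-01 -8.570e+01 -1.488e+02] [-10.31370893 -10.89736268  -8.02647416]
```

View pics/w5.png

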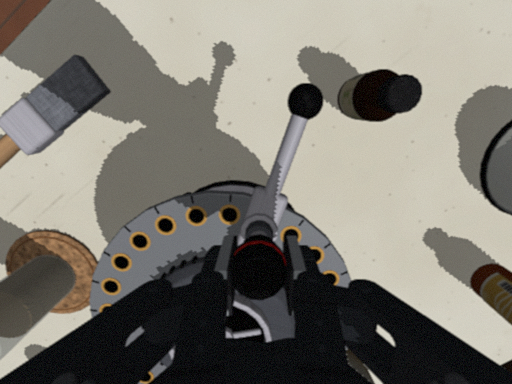

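The tangential force rose from about 5 N to 15 N and progress fell short, so the burrs have been felt. The picture shows the ball at (305,101), free of the vanilla bottle at (375,95), and the knob held at (258,270). I'll measure the lever's angle against the holes from the ball in w4 (pinned) and w5 (at the stop).

Run:
```python
from h import *
from scipy.optimize import least_squares
for f,(u,v) in (("w4.npz",(301,142)),("w5.npz",(305,101))):
    d=np.load(f); p,K,R,t=[d[k] for k in("p","K","R","t")]
    # ball: dark blob
    g=cv2.cvtColor(p,cv2.COLOR_RGB2GRAY); m=np.zeros_like(g); m[v-24:v+25,u-24:u+25]=(g[v-24:v+25,u-24:u+25]<50)*255
    n,l,st,c=cv2.connectedComponentsWithStats(m); i=1+np.argmax(st[1:,4]); b=c[i]; print(f,"ball px",b,st[i])
    B=onz(K,R,t,*b,131)[:2]
    h=cv2.cvtColor(p,cv2.COLOR_RGB2HSV); m=cv2.inRange(h,(12,90,70),(30,255,255))
    cs,_=cv2.findContours(m,cv2.RETR_EXTERNAL,cv2.CHAIN_APPROX_NONE); P=[]
    for q in cs:
        if len(q)<12: continue
        (x,y),(w,hh),_=cv2.fitEllipse(q) 
        X=onz(K,R,t,x,y,120)[:2]; r=np.hypot(*(X-[592.8,-71.3]))
        if 78<r<92 and min(w,hh)/max(w,hh)>.65: P.append(X)
    P=np.array(P)
    def res(q):
        dd=P-q[:2]; a=np.degrees(np.arctan2(dd[:,1],dd[:,0]))-q[2]; a=(a+7.5)%15-7.5
        return np.r_[np.hypot(*dd.T)-85, np.radians(a)*85]
    s=least_squares(res,[592.8,-71.3,2.1],loss='soft_l1'); 
    w=B-s.x[:2]; a=np.degrees(np.arctan2(w[1],w[0]))%360
    print(len(P),s.x.round(2),"res",np.abs(s.fun).max().round(2),"ball",B.round(1),"r",np.hypot(*w).round(1),"ang",a.round(2),"rel", (a-s.x[2]-195).round(2))
```

```text
w4.npz ball px [300.42857143 141.33862434] [290 131  22  22 378]
15 [593.08 -71.14   2.11] res 0.19 ball [ 435.4 -119.8] r 165.0 ang 197.15 rel 0.03
w5.npz ball px [305.31325301 100.35377875] [289  84  34  35 913]
10 [593.39 -70.55   2.33] res 0.84 ball [502.3  67.2] r 165.2 ang 123.47 rel -73.86
```

The lever's relative angle at the stop is about -73.9°, against 0.03° when pinned. That is about 1° short of the -75° hole, so I'll check physically. I'll ease the push and lower the pin a little to feel whether it rides on the plate.

Request:
move_arm([
  [0, 0, 0, -0.028, -0.018, 0, 0],
  [0, 0, 0, -0.028, -0.018, -0.06, 0],
  [0, 0, 0, -0.028, -0.018, -0.12, 0],
  [0, 0, 0, -0.028, -0.018, -0.12, 0],
  [0, 0, 0, -0.028, -0.018, -0.12, 0],
])

```text
t: 19.75
eef_pos: [547.7, -1.9, 157.4]
eef_rot: [-90.3, 0.1, -37.9]
contact_force: [-8.6, -8.0, -6.9]
opening: 24.4
```

Request:
move_arm([
  [0, 0, 0, 0, 0, -0.05, 0],
  [0, 0, 0, 0, 0, -0.08, 0],
  [0, 0, 0, 0, 0, -0.08, 0],
  [0, 0, 0, 0, 0, -0.08, 0],
])

```text
t: 20.08
eef_pos: [547.7, -2.0, 155.3]
eef_rot: [-90.3, 0.1, -37.9]
contact_force: [-8.6, -8.4, -5.7]
opening: 24.3
```

Request:
move_arm([
  [0, 0, 0, 0, 0, -0.04, 0],
  [0, 0, 0, 0, 0, -0.07, 0],
  [0, 0, 0, 0, 0, -0.07, 0],
  [0, 0, 0, 0, 0, -0.07, 0],
])

```text
t: 20.42
eef_pos: [547.7, -1.9, 153.3]
eef_rot: [-90.3, 0.1, -37.9]
contact_force: [-8.8, -9.3, -6.2]
opening: 24.4
```

Request:
move_arm([
  [0, 0, 0, 0, 0, -0.04, 0],
  [0, 0, 0, 0, 0, -0.08, 0],
  [0, 0, 0, 0, 0, -0.1, 0],
  [0, 0, 0, 0, 0, -0.1, 0],
  [0, 0, 0, 0, 0, -0.1, 0],
])

```text
t: 20.83
eef_pos: [547.8, -1.9, 150.6]
eef_rot: [-90.3, 0.1, -37.9]
contact_force: [-9.4, -8.7, -4.1]
opening: 24.2
```

Request:
move_arm([
  [0, 0, 0, -0.02, -0.013, 0, 0],
  [0, 0, 0, -0.042, -0.027, 0, 0],
  [0, 0, 0, -0.042, -0.027, 0, 0],
  [0, 0, 0, -0.042, -0.027, 0, 0],
  [0, 0, 0, -0.042, -0.027, 0, 0],
])

```text
t: 21.25
eef_pos: [547.6, -2.0, 150.8]
eef_rot: [-90.1, -0.0, -37.9]
contact_force: [-3.7, -6.3, -6.1]
opening: 24.1
```

Request:
move_arm([
  [0, 0, 0, -0.02, -0.013, 0, 0],
  [0, 0, 0, -0.042, -0.027, 0, 0],
  [0, 0, 0, -0.042, -0.027, 0, 0],
  [0, 0, 0, -0.042, -0.027, 0, 0],
  [0, 0, 0, -0.042, -0.027, 0, 0],
])

```text
t: 21.67
eef_pos: [547.4, -2.1, 150.9]
eef_rot: [-90.0, -0.1, -37.9]
contact_force: [1.1, -6.2, -7.1]
opening: 24.4
```

Request:
move_arm([
  [0, 0, 0, -0.02, -0.013, 0, 0],
  [0, 0, 0, -0.042, -0.027, 0, 0],
  [0, 0, 0, -0.042, -0.027, 0, 0],
  [0, 0, 0, -0.042, -0.027, 0, 0],
  [0, 0, 0, -0.042, -0.027, 0, 0],
])

```text
t: 22.08
eef_pos: [547.2, -2.2, 150.9]
eef_rot: [-89.8, -0.2, -37.9]
contact_force: [5.9, -3.6, -9.4]
opening: 24.4
```

Run:
```python
from h import *
s=bot.state(); print(s["eef_pos"],s["contact_force"],s["ft_torque"])
p,K,R,t=cam("wrist"); np.savez("w6.npz",p=p,K=K,R=R,t=t)
q=np.load("w5.npz")["p"]
a=np.vstack([q[180:330,170:350],p[180:330,170:350]]); save(cv2.resize(a,None,fx=2,fy=2,interpolation=cv2.INTER_CUBIC),"cmp.png")
```

```text
[547.21481125  -2.16296059 150.91746396] [ 5.9324832  -3.60718451 -9.37133302] [-1.26744651 -1.80552357  0.86047676]
```

View pics/cmp.png

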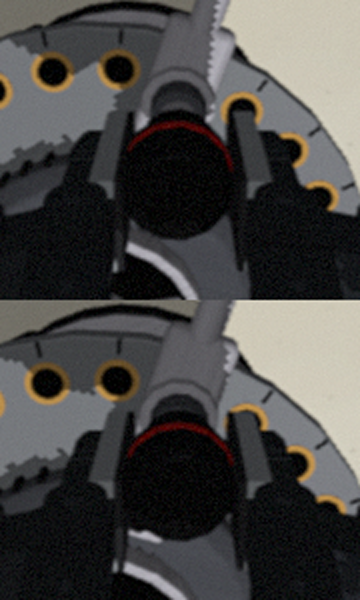

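The comparison shows the knob in the same place between the pads, so it did not slip, although it came down 10 mm. The lever now resists turning back, so the pin is inside the -75° hole. To be sure this doesn't depend on pressing the burrs, I'll redraw the pin, find the free-running force and approach again gently.

Request:
move_arm([
  [0, 0, 0, 0, 0, 0.12, 0],
  [0, 0, 0, 0, 0, 0.24, 0],
  [0, 0, 0, 0, 0, 0.36, 0],
  [0, 0, 0, -0.04, -0.025, 0.36, 0],
  [0, 0, 0, -0.08, -0.05, 0.36, 0],
  [0, 0, 0, -0.08, -0.05, 0.36, 0],
  [0, 0, 0, -0.08, -0.05, 0.36, 0],
])

```text
t: 22.72
eef_pos: [543.6, -3.9, 161.3]
eef_rot: [-89.9, -0.0, -38.0]
contact_force: [3.3, -0.7, -6.8]
opening: 23.9
```

Request:
move_arm([
  [0, 0, 0, 0.03, 0.018, 0, 0],
  [0, 0, 0, 0.06, 0.036, 0, 0],
  [0, 0, 0, 0.08, 0.05, 0, 0],
  [0, 0, 0, 0.08, 0.05, 0, 0],
  [0, 0, 0, 0.08, 0.05, 0, 0],
])

```text
t: 23.13
eef_pos: [544.8, -3.0, 160.6]
eef_rot: [-90.1, 0.1, -38.0]
contact_force: [-3.1, -2.7, -7.0]
opening: 24.1
```

Request:
move_arm([
  [0, 0, 0, 0.028, 0.018, 0, 0],
  [0, 0, 0, 0.042, 0.027, 0, 0],
  [0, 0, 0, 0.042, 0.027, 0, 0],
  [0, 0, 0, 0.042, 0.027, 0, 0],
])

```text
t: 23.47
eef_pos: [545.5, -2.6, 160.4]
eef_rot: [-90.2, 0.1, -38.1]
contact_force: [-7.2, -3.9, -8.2]
opening: 24.3
```

Request:
move_arm([
  [0, 0, 0, 0.02, 0.013, 0, 0],
  [0, 0, 0, 0.028, 0.018, 0, 0],
  [0, 0, 0, 0.028, 0.018, 0, 0],
  [0, 0, 0, 0.028, 0.018, 0, 0],
])

```text
t: 23.8
eef_pos: [545.7, -2.5, 160.2]
eef_rot: [-90.2, 0.2, -38.1]
contact_force: [-8.7, -5.4, -8.2]
opening: 24.3
```

```bash
cat > lev.py <<'E'
from h import *
from scipy.optimize import least_squares
def lever(p,K,R,t,c0=(593.1,-71.1)):
    P=[]; h=cv2.cvtColor(p,cv2.COLOR_RGB2HSV); m=cv2.inRange(h,(12,90,70),(30,255,255))
    cs,_=cv2.findContours(m,cv2.RETR_EXTERNAL,cv2.CHAIN_APPROX_NONE)
    for q in cs:
        if len(q)<12: continue
        (x,y),(w,hh),_=cv2.fitEllipse(q); X=onz(K,R,t,x,y,120)[:2]
        if 78<np.hypot(*(X-c0))<92 and min(w,hh)/max(w,hh)>.75: P.append(X)
    P=np.array(P)
    def res(q):
        dd=P-q[:2]; a=np.degrees(np.arctan2(dd[:,1],dd[:,0]))-q[2]; a=(a+7.5)%15-7.5
        return np.r_[np.hypot(*dd.T)-85, np.radians(a)*85]
    s=least_squares(res,[*c0,2.1],loss='soft_l1')
    g=cv2.cvtColor(p,cv2.COLOR_RGB2GRAY); m=((g<50)*255).astype(np.uint8); m[300:]=0
    best=None; n,l,st,c=cv2.connectedComponentsWithStats(m)
    for i in range(1,n):
        if 250<st[i][4]<1400 and .8<st[i][2]/st[i][3]<1.25:
            B=onz(K,R,t,*c[i],131)[:2]; r=np.hypot(*(B-s.x[:2]))
            if 158<r<178:
                a=np.degrees(np.arctan2(*(B-s.x[:2])[::-1]))%360; print("holes",len(P),s.x.round(2),"maxres",abs(s.fun).max().round(2),"ball",c[i].round(1),"r",r.round(1),"rel",(a-s.x[2]-195).round(2))
if __name__=="__main__":
    p,K,R,t=cam("wrist"); np.savez("w7.npz",p=p,K=K,R=R,t=t)
    for f in("w4","w5","w6","w7"):
        d=np.load(f+".npz"); print(f); lever(*[d[k] for k in("p","K","R","t")])
E
python3 lev.py
```

```text
w4
holes 15 [593.08 -71.14   2.11] maxres 0.19 ball [300.4 141.3] r 165.0 rel 0.03
w5
holes 10 [593.39 -70.55   2.33] maxres 0.84 ball [305.3 100.4] r 165.2 rel -73.86
w6
holes 7 [593.2  -70.56   2.24] maxres 0.87 ball [307.8  99.9] r 165.1 rel -73.55
w7
holes 9 [593.23 -70.59   2.26] maxres 0.61 ball [302.8 100.8] r 165.0 rel -72.74
```

The stop is springy. Under 15 N the lever reached -73.9°, where the pin entered, but with a lighter push it stops at -72.7°. Next test: ease to a light touch and lower the pin again.

Request:
move_arm([
  [0, 0, 0, -0.03, -0.02, 0, 0],
  [0, 0, 0, -0.042, -0.027, 0, 0],
  [0, 0, 0, -0.042, -0.027, -0.06, 0],
  [0, 0, 0, -0.042, -0.027, -0.12, 0],
  [0, 0, 0, -0.042, -0.027, -0.15, 0],
  [0, 0, 0, -0.042, -0.027, -0.15, 0],
])

```text
t: 24.35
eef_pos: [545.3, -2.8, 156.2]
eef_rot: [-90.1, 0.1, -38.1]
contact_force: [-6.4, -2.5, -5.9]
opening: 24.4
```

Request:
move_arm([
  [0, 0, 0, 0, 0, -0.04, 0],
  [0, 0, 0, 0, 0, -0.07, 0],
  [0, 0, 0, 0, 0, -0.07, 0],
  [0, 0, 0, 0, 0, -0.07, 0],
])

```text
t: 24.68
eef_pos: [545.6, -2.6, 154.9]
eef_rot: [-90.1, 0.1, -38.1]
contact_force: [-6.1, -1.3, -4.7]
opening: 24.2
```

Request:
move_arm([
  [0, 0, 0, 0, 0, -0.04, 0],
  [0, 0, 0, 0, 0, -0.07, 0],
  [0, 0, 0, 0, 0, -0.07, 0],
  [0, 0, 0, 0, 0, -0.07, 0],
])

```text
t: 25.02
eef_pos: [546.1, -2.4, 153.8]
eef_rot: [-90.0, -0.0, -38.1]
contact_force: [-5.5, -0.2, -1.8]
opening: 24.1
```

With only a light touch, the tip catches the rim before entering (Fz falls from -4.7 to -1.8, and the lever is cammed sideways). So at the unforced stop, about -72° to -73°, the pin cannot drop into the -75° hole; only my earlier firm push got it in. The first usable hole is therefore -60° and the third is -30°. I'm redrawing the pin and backing off.

Request:
move_arm([
  [0, 0, 0, 0, 0, 0.13, 0],
  [0, 0, 0, 0, 0, 0.27, 0],
  [0, 0, 0, 0, 0, 0.27, 0],
  [0, 0, 0.5, -0.102, -0.073, 0.27, 0],
  [0, 0, 1.5, -0.288, -0.227, 0.27, 0],
  [0, 0, 2.5, -0.461, -0.397, 0.27, 0],
  [0, 0, 2.5, -0.461, -0.397, 0.27, 0],
  [0, 0, 2.5, -0.461, -0.397, 0.27, 0],
])

```text
t: 25.68
eef_pos: [531.3, -14.9, 160.2]
eef_rot: [-90.1, 0.1, -25.5]
contact_force: [-5.8, -3.6, -8.4]
opening: 24.3
```

Request:
move_arm([
  [0, 0, 1, -0.157, -0.184, 0, 0],
  [0, 0, 2, -0.298, -0.381, 0, 0],
  [0, 0, 3, -0.42, -0.589, 0, 0],
  [0, 0, 4, -0.525, -0.808, 0, 0],
  [0, 0, 5, -0.609, -1.034, 0, 0],
  [0, 0, 5.6, -0.65, -1.173, 0, 0],
  [0, 0, 5.6, -0.65, -1.173, 0, 0],
  [0, 0, 5.6, -0.65, -1.173, 0, 0],
])

```text
t: 26.35
eef_pos: [511.6, -50.5, 160.1]
eef_rot: [-90.1, 0.2, 2.4]
contact_force: [-7.9, -5.1, -7.0]
opening: 23.8
```

Run:
```python
from lev import *
s=bot.state(); print(s["eef_pos"],s["contact_force"])
p,K,R,t=cam("wrist"); np.savez("w8.npz",p=p,K=K,R=R,t=t); lever(p,K,R,t)
```

```text
[511.55389025 -50.53588815 160.12634422] [-7.89861536 -5.05829885 -7.04767906]
holes 8 [592.92 -70.97   2.11] maxres 0.2 ball [302.2 100.7] r 165.0 rel -31.87
```

Request:
move_arm([
  [0, 0, 0.2, -0.036, -0.038, 0, 0],
  [0, 0, 0.37, -0.072, -0.076, 0, 0],
  [0, 0, 0.37, -0.072, -0.076, 0, 0],
  [0, 0, 0.37, -0.072, -0.076, 0, 0],
])

```text
t: 26.73
eef_pos: [510.8, -52.9, 160.9]
eef_rot: [-90.1, -0.0, 4.3]
contact_force: [-1.9, -5.6, -8.4]
opening: 24.5
```

Run:
```python
from lev import *
s=bot.state(); print(s["eef_pos"],s["contact_force"])
p,K,R,t=cam("wrist"); np.savez("w9.npz",p=p,K=K,R=R,t=t); lever(p,K,R,t)
```

```text
[510.76260931 -52.89016873 160.87072379] [-1.8955505  -5.55102851 -8.40476036]
holes 9 [592.9  -70.82   2.2 ] maxres 0.42 ball [302.3 100.9] r 165.0 rel -30.2
```

Request:
move_arm([
  [0, 0, 0, -0.003, -0.01, -0.08, 0],
  [0, 0, 0, -0.003, -0.01, -0.16, 0],
  [0, 0, 0, -0.003, -0.01, -0.22, 0],
  [0, 0, 0, -0.003, -0.01, -0.22, 0],
  [0, 0, 0, -0.003, -0.01, -0.22, 0],
])

```text
t: 27.2
eef_pos: [510.8, -53.0, 154.6]
eef_rot: [-90.1, -0.0, 4.3]
contact_force: [-2.9, -4.9, -5.7]
opening: 24.5
```

Request:
move_arm([
  [0, 0, 0, 0, 0, -0.04, 0],
  [0, 0, 0, 0, 0, -0.08, 0],
  [0, 0, 0, 0, 0, -0.1, 0],
  [0, 0, 0, 0, 0, -0.1, 0],
])

```text
t: 27.53
eef_pos: [510.8, -53.0, 151.8]
eef_rot: [-90.1, -0.0, 4.3]
contact_force: [-3.0, -4.9, -4.6]
opening: 24.3
```

The pin is entering freely, with the spring force following (-5.7 then -4.6 N). Lowering the rest and releasing.

Request:
move_arm([
  [0, 0, 0, 0, 0, -0.04, 0],
  [0, 0, 0, 0, 0, -0.08, 0],
  [0, 0, 0, 0, 0, -0.08, 0],
  [0, 0, 0, 0, 0, -0.08, 0],
])

```text
t: 27.87
eef_pos: [510.8, -53.0, 149.6]
eef_rot: [-90.1, -0.0, 4.3]
contact_force: [-3.0, -5.3, -3.8]
opening: 24.0
```

Request:
move_arm([
  [0, 0, 0, 0, 0, 0, 0.5],
  [0, 0, 0, 0, 0, 0, 1],
  [0, 0, 0, 0, 0, 0, 1],
  [0, 0, 0, 0, 0, 0, 1],
  [0, 0, 0, 0, 0, 0, 1],
  [0, 0, 0, 0, 0, 0, 1],
])

```text
t: 28.37
eef_pos: [511.1, -51.8, 149.0]
eef_rot: [-90.0, -0.1, 4.4]
contact_force: [-0.7, -0.6, -0.5]
opening: 85.3
```

Request:
move_arm([
  [0, 0, 0, 0, 0, 0.4, 1],
  [0, 0, 0, 0, 0, 1.1, 1],
  [0, 0, 0, 0, 0, 2, 1],
  [0, 0, 0, 0, 0, 2.8, 1],
  [0, 0, 0, -0.4, 0, 3.2, 1],
  [0, 0, 0, -0.7, 0, 3.2, 1],
  [0, 0, 0, -0.7, 0, 3.2, 1],
  [0, 0, 0, -0.7, 0, 3.2, 1],
])

```text
t: 29.03
eef_pos: [489.4, -51.9, 244.4]
eef_rot: [-90.0, -0.0, 4.4]
contact_force: [0.7, -0.6, 0.2]
opening: 85.1
```

Run:
```python
from lev import *
s=bot.state(); print(s["eef_pos"],s["contact_force"],s["opening"])
p,K,R,t=cam("wrist"); np.savez("w10.npz",p=p,K=K,R=R,t=t); lever(p,K,R,t); save(p,"w10.png")
# knob predicted
a=np.radians(2.15+195-30); c=np.array([593,-71.1])+85*np.array([np.cos(a),np.sin(a)])
for z in(178.5,186.5): print("knob top px at z",z,proj(K,R,t,(*c,z)))
h=cv2.cvtColor(p,cv2.COLOR_RGB2HSV); m=cv2.inRange(h,(105,120,60),(130,255,255))
k,l,st,cc=cv2.connectedComponentsWithStats(m)
for i in range(1,k):
    if st[i][4]>200: print("blue",cc[i].round(),st[i],onz(K,R,t,*cc[i],147).round(1))
```

```text
[489.43887944 -51.85471243 244.3688504 ] [ 0.68310978 -0.60132776  0.23724426] 85.13102246860826
holes 17 [593.06 -71.1    2.08] maxres 0.23 ball [284.9 128.6] r 165.1 rel -30.31
knob top px at z 178.5 [255.44931333 234.05064363]
knob top px at z 186.5 [255.3014081  238.55851154]
blue [ 21. 178.] [   0  146   54   60 2338] [ 488.2 -251.3  147. ]
```

View pics/w10.png

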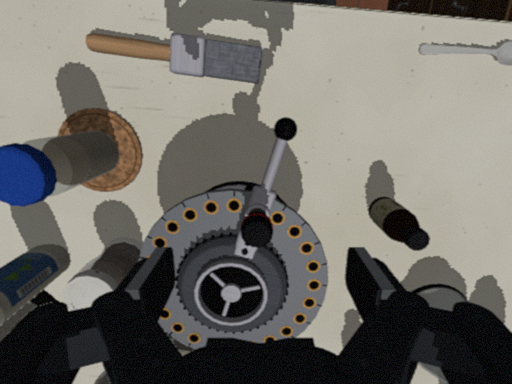

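The jar is upright on the coaster. The lever is at -30.3°, within the play of the -30° hole. The knob is at (257,230), which fits the pin-home height rather than a raised one, and the bystanders look undisturbed. Handing in.

```bash
python3 -c "
from plant import bot
print(bot.finish_job()); print(bot.state()['t'])"
```

```text
the job is handed in; nothing more can be done
None
the job is handed in; nothing more can be done
```

The job is handed in at about 29 s. The sugar jar is on the coaster and the pin is in the -30° hole, which I judged to be the third hole from the burr stop. That hole count is the least certain part.

**Sugar jar:** it stands upright on the cork coaster. My post-placement measurements in two views put it within 2 mm of the centre.

**Lever:** I drew the pin and swung the lever clockwise until I felt the burrs, at about -72° to -73°. I then backed off past -60° (one) and -45° (two) and let the pin into -30° (three). The last camera check read -30.3°, within the pin's play. The spring force followed the pin down freely, and the knob's height fits the pin fully home. Nothing is touching the arm, and the bystanders in the last wrist view look undisturbed.

**What disagreed or went less well:**
- **Push on the burrs:** my first approach reached about 15 N of side force, roughly 5 N of which was already there when the lever ran free. It pressed the springy stop 1° or so past first touch.
- **Pin in the -75° hole:** under that push the pin went most of the way into the -75° hole, though I never saw it fully home there. On a lighter second approach the lever stopped about 1° short, and the tip caught the rim. I therefore did not count -75° as a hole the pin can drop into. If it does count, the third hole would have been -45°.
- **Camera accuracy near the stop:** the readings there fitted less well, with residuals up to 0.9 mm against about 0.2 mm elsewhere.

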